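# Make up a soldering kit and a cleaning kit

## Task

Make up the two kits from the stock on the right of the laptop: the solder reel and the white flux tub go into the tray with two pockets, each in the pocket cut to its size, and the yellow-nozzled dropper bottle, the beige-headed spray bottle and the carton of wipes go into the tray with three pockets, the carton in the rectangular one and a bottle at each end. Everything stands upright, right down on its pocket floor; leave the teal bottle and the mug where they are.

Things in the scene. Friction and masses are not known exactly. Their poses are not given: they have to be found in the camera images.
- solder_reel: Small reel of solder wire standing on one flange: two blue flanges 52 mm across with a pale grey winding between, 40 mm high; both flanges can be gripped across. Origin at the centre of the underside, z up. About 0.22 kg. All stock stands with centres 70 mm or more apart and 120 mm or more from the board on the slanting wall at the right, whose lower edge is 0.28 m up.
- flux_tub: Low round white screw-lid tub (flux), 44 mm across, 20 mm high. Origin at the centre of the underside, z up.
- drop_bottle: Milky white dropper bottle with a yellow conical nozzle and needle; round body 33 mm across up to about 60 mm high, 96 mm high in all; may lean 0.05 rad at rest. Origin at the centre of the underside, z up.
- spray_bottle: Clear and white spray bottle with a beige spray head, no yellow; round body 35 mm across up to 70 mm high, 95 mm high in all; may lean 0.05 rad at rest. Origin at the centre of the underside, z up.
- carton: White cardboard carton of lens wipes with a red diamond on it, standing on end: 30 mm along its x, 50 mm along its y, 86 mm high. Origin at the centre of the underside, z up. Starts at any turn up to 0.8 rad either way from its x along world x.
- teal_bottle: Teal bottle with a white cap, 30 mm across, 106 mm high, standing by itself in front of the laptop; it belongs to no kit and stays where it is. Origin at the centre of the underside.
- mug: White china mug with green dots, 78 mm across, 93 mm high, handle at its +y, beside the laptop's left corner; not part of the job. Origin at the centre of the underside.
- solder_tray: Fixed kit tray, 145 mm (its x) by 82 mm (y), 19 mm high: dark foam, aluminium rim, two unequal round pockets, pale floors. Origin: centre of its underside, z up; x turned 0.45 to 0.75 rad from world x. Pocket floors 11 mm above the origin, pockets 8 mm deep, rims chamfered. Reel pocket 64 mm across, centre x = +31.5, y = 0 mm; tub pocket 56 mm across, centre x = -35.5, y = 0 mm.
- cleaning_tray: Fixed kit tray of the same make, 168 mm (x) by 82 mm (y): rectangular pocket between two equal round ones. Origin, heights and turn as for solder_tray. Carton pocket 42 mm (x) by 62 mm (y) at the origin, so the carton's x lies along the tray's x. Bottle pockets 47 mm across, centres x = +51.5 and -51.5, y = 0 mm. Carton and bottles end 19 mm apart; their sides across the tray (y) stay free.
Not all that is in view belongs to the job. Of the things shaped like the flux_tub, the white one is meant.

How it is judged:
By the outcome, as a careful person would: the job done as asked, in the order asked, and still so for the second after the job is handed in, with the robot touching nothing.
It also fails if it takes over 131 s, if anything falls off the work surface, if the arm or the gripper's body presses on something with over 40 N, if the wrist force passes 120 N, or if a joint passes its speed limit or range.

## Robot

A 6-joint arm with a two-finger parallel gripper is mounted at the origin on a cart in front of the work surface, level with it; the furniture and walls round the work are solid. World frame = base frame: x ahead of the robot, y to its left, z up, the work surface at z = 0. Lengths are in m, angles in rad, forces in N, time in s.
With the tool pointing down it reaches from about 0.35 to 0.85 m from the base axis. Payload 8.1 kg.
Tool frame: the origin (TCP) lies on the centre line of the jaws, within the pads' length; the fingertips stand 17 mm ahead of it and the grasp point (between the pads) lies 2 mm behind it; z points along the fingers, y is the line along which they close (so a half turn about z gives the same grasp; the last joint's range is limited). The gripper opens to 93 mm and grips with 3 to 60 N. Pads are 15 mm wide; open, the fingers measure 128 mm over their backs; the gripper's body (75 mm by 188 mm) begins 65 mm behind the grasp point.
Start: joints at [1.133, 0.13, 1.488, -0, 1.523, -0.085], TCP at [0.207, 0.563, 0.236] pointing down, gripper open.
Joint ranges: [-2.96, 2.96], [-0.89, 2.26], [0.02, 2.5], [-1.34, 4.48], [0, 2.73], [-2.66, 2.66]. Speed limits (rad/s): [2.39, 2.39, 2.79, 3.14, 3.14, 3.14].

## Interface

Orientations are given as a rotation vector (axis times angle).
In Python, from plant import status, eyes, robot gives the robot as it stands. The module is installed in compiled form; this text tells all that it offers.
- The arm moves only by the tool servo_tool, never from a script. Its argument "plan" is text: rows parted by semicolons, each of 4 numbers parted by spaces: the shift along the tool's x, y, z in m, then the turn about the tool's z in degrees. A call has 1 to 12 rows; each row is the pose to reach, as a shift and turn from the pose commanded when the call began, along the tool's axes at that moment; what a row does not reach only later rows make up. A row lasts 1/12 s, in which the tool goes at most 41.7 mm and 7.16 degrees, less where a joint would pass 70% of its speed; a pose out of reach is approached as far as the arm can. A call with a gripper value outside its range is refused whole. "grip" is the closure, from -1 (fully open) to 1 (shut), set as the call begins (left out, the last holds). The fingers move at their own pace and stop on an object; "grip_force" is the grip in N (left out, the last holds). Time passes only in rows, so rows that repeat a pose let the fingers close. It gives the time, the measured TCP pose, the force, the opening and the grip force at its end, in the units of the state.
- status.read_state(): the state, without advancing time (a new reading comes with each control period).
- eyes.read_camera(name): name is "side" or "top"; returns a dict with "image" (420x560x3 uint8, blue, green, red), "fovy" (degrees; the focal length in pixels is half the picture's height over the tangent of half this angle, whatever the lens; pixels are square), "cx", "cy" (the principal point, pixels), "world_from_camera" (4x4, takes a point from camera to world coordinates). Camera axes: x right, y down, z forward; pixel columns grow to the right and rows downward; lengths in m; the calibration is good to about 2 mm. A picture is of the moment at which its call begins. There is no depth.
- robot.close_job(): hands the job in; it is judged then, once.
The state is a dict: "t": time; "q": joint angles; "dq": joint speeds; "joint_torque": joint torques, N m; "tool_pos": TCP position; "orientation": TCP orientation; "force": force on the tool from outside, world axes, zero at the start; "wrist_torque": the same for the moment, N m; "opening": finger opening in m; "gripper_force": force on a finger pad.
Only numpy, scipy, OpenCV 4.12 (cv2) and the standard library are available. Lean on these libraries where they do the work, as an engineer would, in place of code of your own. Each camera call takes 0.05 s, during which the arm holds its last target. There are 200 camera calls.

## Working session

There is one attempt and no reset: what is moved stays moved. The work goes in short steps, Python scripts to look and compute and a tool call to move; the robot and the scene stay as the last step left them, time stands still between calls to the robot, and variables do not carry over. Pictures are saved under pics/ and viewed, at most 14 in all, crops included, and the job is handed in when it is done.

Besides the shell and the picture viewer there is one more tool, called after "Call:" as name(argument=value, ...) on one line, values as JSON. servo_tool: Moves the arm, as the interface text tells. Its arguments: {"type":"object","properties":{"plan":{"type":"string"},"grip":{"type":"number"},"grip_force":{"type":"number"}},"required":["plan"]}

```bash
mkdir -p pics
cat > h.py <<'E'
import numpy as np, cv2
from plant import status, eyes, robot
def cam(n):
    d=eyes.read_camera(n); return d
def ray(d,u,v):
    h=d["image"].shape[0]; f=h/2/np.tan(np.radians(d["fovy"])/2)
    T=np.array(d["world_from_camera"]); r=T[:3,:3]@np.array([(u-d["cx"])/f,(v-d["cy"])/f,1]); return T[:3,3],r
def onz(d,u,v,z):
    o,r=ray(d,u,v); return o+r*(z-o[2])/r[2]
def proj(d,p):
    T=np.array(d["world_from_camera"]); c=T[:3,:3].T@(np.array(p)-T[:3,3]); f=d["image"].shape[0]/2/np.tan(np.radians(d["fovy"])/2)
    return d["cx"]+f*c[0]/c[2], d["cy"]+f*c[1]/c[2]
E
python3 - <<'E'
from h import *
import pickle
for n in("top","side"):
    d=cam(n); pickle.dump(d,open(n+'.pkl','wb')); cv2.imwrite(f'pics/{n}0.png',cv2.resize(d["image"],(784,588),interpolation=cv2.INTER_CUBIC))
    print(n,d["fovy"],d["cx"],d["cy"],np.round(d["world_from_camera"],3).tolist())
s=status.read_state(); print(s)
E
```

```text
top 44.41615652971505 275.1019426669348 208.53735584989172 [[-0.011, -0.986, 0.166, 0.315], [-1.0, 0.011, -0.003, 0.041], [0.001, -0.166, -0.986, 1.294], [0.0, 0.0, 0.0, 1.0]]
side 46.96996498884134 289.8782149203287 212.2179085270304 [[0.348, -0.723, 0.596, -0.305], [-0.937, -0.257, 0.236, -0.299], [-0.017, -0.641, -0.767, 1.109], [0.0, 0.0, 0.0, 1.0]]
{'t': 0.1, 'q': array([ 1.13260563e+00,  1.31071738e-01,  1.48913983e+00, -2.08989703e-05,
        1.52304101e+00, -8.53886122e-02]), 'dq': array([-0.00114789, -0.00333013, -0.00036344, -0.00043498,  0.00098436,
       -0.00195944]), 'joint_torque': array([ 1.10299155e-03, -5.61333597e+01, -4.93101954e+01,  7.70618138e-02,
        2.90040829e-02,  1.47938152e-05]), 'tool_pos': array([0.20708961, 0.56261   , 0.23471743]), 'orientation': array([-5.51236986e-01, -3.09243648e+00,  2.52672847e-03]), 'force': array([1.56301155, 0.5015269 , 0.18064551]), 'wrist_torque': array([-0.0083126 ,  0.00035131,  0.04851139]), 'gripper_force': 0.0, 'opening': 0.09267645546923554}
```

View pics/top0.png

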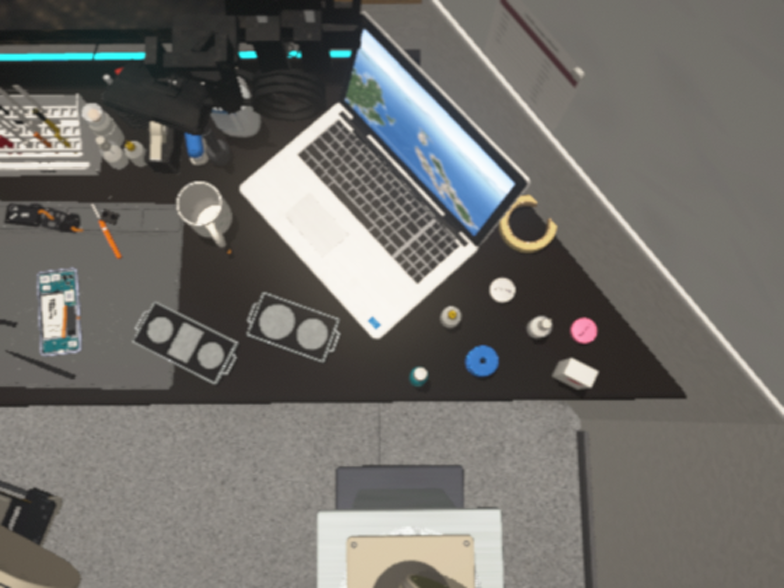

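View pics/side0.png

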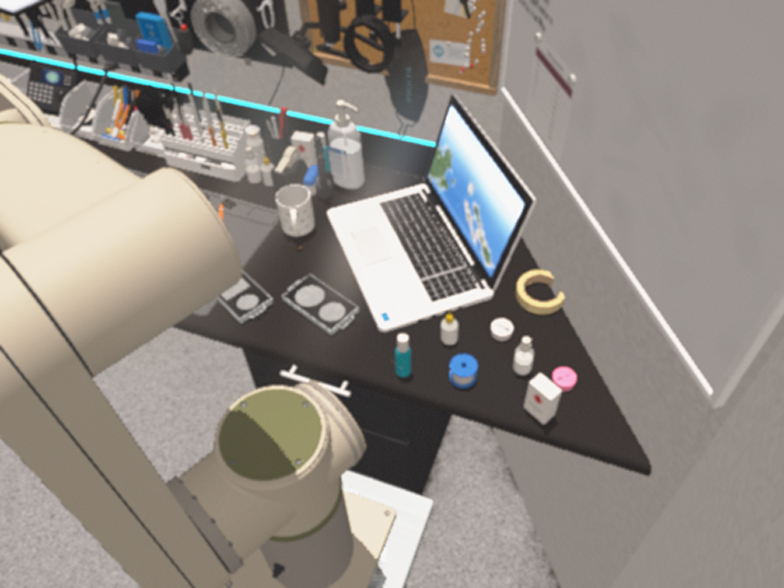

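Both views show the stock at right (in the 784 px top view: reel (482,361), tub (502,290), dropper (451,317), spray (540,327), carton (577,374)). The solder tray is at (292,327) and the cleaning tray at (185,342).

Run:
```python
from h import *
import pickle
t=pickle.load(open('top.pkl','rb'));s=pickle.load(open('side.pkl','rb'))
def blobs(d,x0,y0,x1,y1,thr=75):
    im=d["image"][y0:y1,x0:x1]; m=(im.max(2)>thr).astype(np.uint8)
    n,l,st,c=cv2.connectedComponentsWithStats(m)
    for i in range(1,n):
        if st[i,4]>40:
            cn=max(cv2.findContours((l==i).astype(np.uint8),0,1)[0],key=cv2.contourArea)
            r=cv2.minAreaRect(cn); print(st[i,4],(c[i]+[x0,y0]).round(1),st[i,:4]+[x0,y0,0,0],'rect',np.round(np.add(r[0],[x0,y0]),1),np.round(r[1],1),round(r[2],1),im[l==i].mean(0).astype(int))
print('top');blobs(t,285,190,440,282)
print('side');blobs(s,270,215,420,310)
def crop(d,x0,y0,x1,y1,k): return cv2.resize(d["image"][y0:y1,x0:x1],None,fx=k,fy=k,interpolation=cv2.INTER_CUBIC)
a=crop(t,285,185,440,285,5);b=crop(t,85,200,255,280,4.5)
cv2.imwrite('pics/stock_top.png',a)
cv2.imwrite('pics/tray_top.png',b)
cv2.imwrite('pics/stock_side.png',crop(s,270,210,420,310,5))
```

```text
top
947 [299.6 203.4] [285 190  45  41] rect [307. 210.] [40. 44.] 90.0 [194 201 205]
397 [431.  199.8] [415 190  25  31] rect [427. 205.] [30. 24.] 90.0 [ 94 100 105]
306 [358.3 206.7] [349 198  20  19] rect [358.5 207. ] [18. 19.] 90.0 [183 193 201]
214 [321.4 225.7] [314 218  16  17] rect [321.5 226. ] [16. 15.] 90.0 [116 139 149]
252 [385.2 233. ] [376 225  19  17] rect [385. 233.] [16. 18.] 90.0 [149 160 167]
323 [416.6 235.7] [407 226  20  20] rect [416.5 235.5] [19. 19.] 90.0 [149 124 213]
455 [343.9 257.4] [332 246  25  23] rect [344. 257.] [22. 24.] 90.0 [172 111  59]
529 [410.9 266.4] [394 255  34  23] rect [411.  266.5] [30.  18.8] 26.6 [162 172 179]
146 [298.6 267.9] [292 262  14  14] rect [298.5 267.5] [11.3 14.1] 45.0 [146 152 136]
side
1248 [301.4 225.5] [270 215  79  32] rect [309.  230.5] [31. 78.] 90.0 [198 203 207]
675 [402.4 224.3] [369 215  51  38] rect [394.  233.5] [37. 50.] 90.0 [119 139 151]
268 [358.1 234.4] [349 226  19  18] rect [358.  234.5] [17. 18.] 90.0 [184 189 196]
353 [287.5 253.2] [281 237  13  33] rect [287. 253.] [32. 12.] 90.0 [127 127  88]
373 [373.8 254.1] [366 239  17  30] rect [373.9 253.3] [15.7 29.2] 11.3 [159 166 174]
472 [330.3 263.9] [320 252  23  25] rect [331. 264.] [24. 22.] 90.0 [176 125  84]
1018 [391.4 279.8] [373 261  40  43] rect [390.8 277.9] [29.5 45.7] 34.4 [165 162 188]
369 [335.8 304.7] [318 296  49  14] rect [342.  302.5] [13. 48.] 90.0 [134 138 144]
```

View pics/stock_top.png

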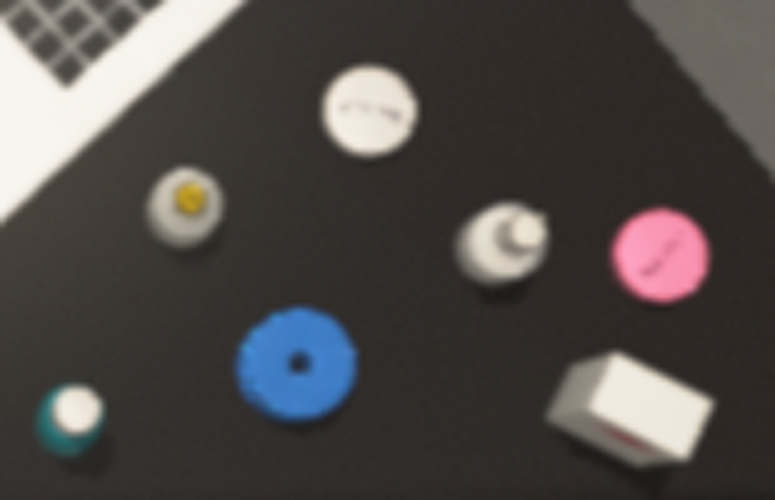

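View pics/stock_side.png

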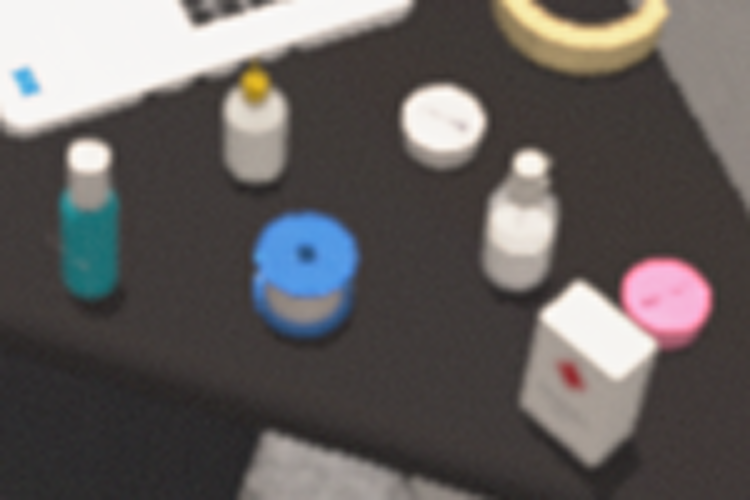

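View pics/tray_top.png

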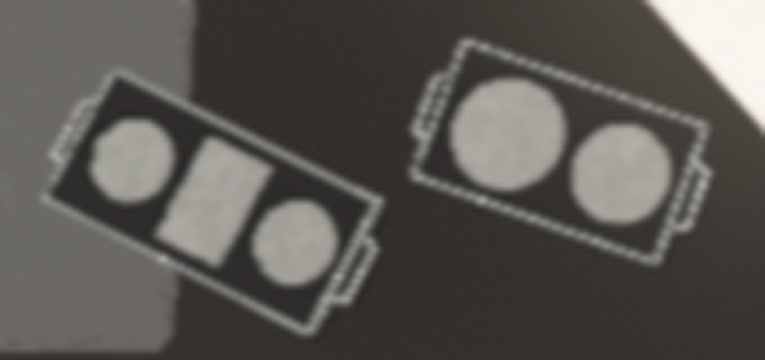

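The crops show clean outlines. The reel pocket is the left pocket of the solder tray and the tub pocket is the right one; the carton pocket is in the middle of the cleaning tray.

```bash
cat > m.py <<'E'
from h import *
import pickle
t=pickle.load(open('top.pkl','rb'));s=pickle.load(open('side.pkl','rb'))
def big(d,x0,y0,x1,y1,f,k=6,amin=20):
    im=cv2.resize(d["image"][y0:y1,x0:x1],None,fx=k,fy=k,interpolation=cv2.INTER_CUBIC)
    m=f(im.astype(int)).astype(np.uint8); n,l,st,c=cv2.connectedComponentsWithStats(m); out=[]
    for i in range(1,n):
        if st[i,4]>amin*k*k:
            cn=max(cv2.findContours((l==i).astype(np.uint8),0,1)[0],key=cv2.contourArea)
            (M,sz,a)=cv2.minAreaRect(cn); mm=cv2.moments(cn); cx,cy=mm['m10']/mm['m00'],mm['m01']/mm['m00']
            g=lambda p:(np.asarray(p,float)+.5)/k-.5+[x0,y0]
            out.append((g((cx,cy)),g(cv2.boxPoints((M,sz,a))),st[i,4]/k/k,np.array(sz)/k))
    return out
br=lambda th:(lambda im:im.max(2)>th)
if __name__=="__main__":
    print('trays'); 
    P=[]
    for c,b,a,sz in big(t,85,200,255,280,br(112),amin=80):
        p=onz(t,*c,.012)[:2]; q=[onz(t,*x,.012)[:2] for x in b]; print(p.round(4),round(a),[round(np.linalg.norm(q[i]-q[i+1]),4) for i in(0,1)],np.round([np.arctan2(*(q[i]-q[i+1])[::-1]) for i in (0,1)],3)); P.append(p)
    for c,b,a,sz in big(s,150,185,270,245,br(112),amin=60): print('side',onz(s,*c,.012)[:2].round(4),round(a),c)
    print('tub',[ (onz(t,*x[0],.016)[:2].round(4)) for x in big(t,345,195,372,220,br(90))])
    print('tub side',[ onz(s,*x[0],.011)[:2].round(4) for x in big(s,345,222,372,248,br(90))])
    blue=lambda im:(im[...,0]-im[...,2]>50)
    print('reel',[ onz(t,*x[0],.035)[:2].round(4) for x in big(t,328,243,362,275,blue)])
    print('reel side bottom/whole',[ onz(s,*x[0],.02)[:2].round(4) for x in big(s,316,248,348,282,br(75))])
    print('drop',[ onz(t,*x[0],.035)[:2].round(4) for x in big(t,310,214,333,240,br(75))])
    for n,d,u,v,z in [('drop side base',s,270+256/5,210+171/5,0),('drop side should',s,270+256/5,210+100/5,.06),('drop tip side',s,270+256/5,210+80/5,.08),('drop tip top',t,285+190/5,185+198/5,.08),
      ('spray head side',s,270+530/5,210+163/5,.09),('spray head top',t,285+524/5,185+233/5,.09),('spray base side',s,270+516/5,210+276/5,.0),('spray should side',s,270+522/5,210+205/5,.065),('spray body top',t,285+498/5,185+246/5,.04),
      ('teal side base',s,270+91/5,210+284/5,0),('teal top',t,285+76/5,185+410/5,.106)]: print(n,onz(d,u-.4,v-.4,z)[:2].round(4))
    for n,d,o,cs in [('t',t,(285,185),[(613,352),(715,403),(689,461),(590,414)]),('s',s,(270,210),[(580,281),(657,345),(614,394),(540,324)])]:
        q=np.array([onz(d,o[0]+x/5-.4,o[1]+y/5-.4,.086)[:2] for x,y in cs]); print('carton',n,q.mean(0).round(4),q.round(3).tolist(),[ (round(np.linalg.norm(e),3),round(np.arctan2(e[1],e[0]),3)) for e in (q[(np.arange(4)+1)%4]-q)])
    print('table edge',onz(t,300,286,0)[:2], 'laptop near corner',onz(t,376/1.4,337/1.4,.02)[:2],'right',onz(t,475/1.4,243/1.4,.02)[:2],'mug',onz(t,205/1.4,205/1.4,.09)[:2])
E
python3 m.py
```

```text
trays
[0.5295 0.1117] 414 [np.float64(0.068), np.float64(0.0757)] [ 1.56  -0.005]
[0.4556 0.1645] 211 [np.float64(0.0854), np.float64(0.1603)] [2.821 1.219]
[0.4461 0.3999] 391 [np.float64(0.0896), np.float64(0.1933)] [2.7   1.085]
[0.4807 0.232 ] 489 [np.float64(0.063), np.float64(0.0615)] [1.56 0.01]
[0.468  0.4408] 254 [np.float64(0.0452), np.float64(0.0449)] [1.56  0.038]
[0.4577 0.1689] 382 [np.float64(0.054), np.float64(0.0545)] [1.56  0.002]
[0.4448 0.395 ] 397 [np.float64(0.063), np.float64(0.0412)] [2.677 1.074]
[0.4213 0.3489] 260 [np.float64(0.045), np.float64(0.0444)] [2.033 0.482]
side [0.4459 0.3893] 1105 [168.58594834 206.38565921]
side [0.5608 0.1482] 789 [257.40924482 199.49409739]
side [0.4681 0.1978] 926 [229.58055568 217.54943452]
tub [array([ 0.5331, -0.1734])]
tub side [array([ 0.5354, -0.1729])]
reel [array([ 0.4044, -0.1301])]
reel side bottom/whole [array([ 0.4073, -0.1304])]
drop [array([ 0.4832, -0.0771])]
drop side base [ 0.4762 -0.0814]
drop side should [ 0.4796 -0.0782]
drop tip side [ 0.4777 -0.0782]
drop tip top [ 0.4808 -0.0759]
spray head side [ 0.46
[... 158 characters left out ...]
base [ 0.3732 -0.0202]
teal top [ 0.3795 -0.0183]
carton t [ 0.3788 -0.2886] [[0.405, -0.272], [0.38, -0.318], [0.354, -0.305], [0.376, -0.26]] [(np.float64(0.052), np.float64(-2.054)), (np.float64(0.03), np.float64(2.667)), (np.float64(0.05), np.float64(1.111)), (np.float64(0.031), np.float64(-0.404))]
carton s [ 0.3769 -0.2881] [[0.405, -0.273], [0.381, -0.317], [0.347, -0.303], [0.374, -0.26]] [(np.float64(0.05), np.float64(-2.07)), (np.float64(0.037), np.float64(2.763)), (np.float64(0.051), np.float64(1.014)), (np.float64(0.034), np.float64(-0.384))]
table edge [ 0.33723344 -0.02318418] laptop near corner [0.44906384 0.0537466 ] right [ 0.61825178 -0.12751086] mug [0.67416806 0.34669972]
```

```bash
cat > p.py <<'E'
from h import *
from scipy.spatial.transform import Rotation as R
def now():
    s=status.read_state(); y=R.from_rotvec(s["orientation"]).as_matrix()[:,1]
    ph=np.arctan2(y[1],y[0]); g=s["q"][0]-s["q"][5]; ph+=2*np.pi*round((g-ph)/2/np.pi)
    return [*s["tool_pos"],ph],s
def plan(wps,cur=None,vmax=.035,amax=6.5):
    """waypoints (x,y,z,phi): polar about the base; prints rows"""
    if cur is None: cur,s=now(); print('cur',np.round(cur,4),'q6',s['q'][5].round(2))
    for w in wps:
        a=np.array([np.hypot(*cur[:2]),np.arctan2(cur[1],cur[0]),cur[2],cur[3]]);b=np.array([np.hypot(w[0],w[1]),np.arctan2(w[1],w[0]),w[2],w[3]])
        L=np.linalg.norm([b[0]-a[0],(b[1]-a[1])*max(a[0],b[0]),b[2]-a[2]])
        n=int(np.ceil(max(L/vmax,abs(np.degrees(b[3]-a[3]))/amax,1))); pts=[a+(b-a)*(i+1)/n for i in range(n)]
        base=a; tot=n
        while pts:
            ch,pts=pts[:12],pts[12:]; rows=[]
            bx,by=base[0]*np.cos(base[1]),base[0]*np.sin(base[1]); f=base[3]
            for p in ch:
                d=np.array([p[0]*np.cos(p[1])-bx,p[0]*np.sin(p[1])-by])
                rows.append("%.3f %.3f %.3f %.1f"%(d@[-np.sin(f),np.cos(f)],d@[np.cos(f),np.sin(f)],base[2]-p[2],-np.degrees(p[3]-f)))
            print(len(rows),'; '.join(rows)); base=ch[-1]
        cur=list(w)
E
python3 - <<'E'
from m import *
from p import *
o1,r1=ray(t,527/1.4,180/1.4);o2,r2=ray(s,530/1.4,205/1.4)
A=np.c_[r1,-r2];k=np.linalg.lstsq(A,o2-o1,rcond=None)[0];print('screen corner',o1+k[0]*r1,o2+k[1]*r2)
plan([(.405,-.130,.16,-.35),(.405,-.130,.028,-.35)],amax=7)
E
```

```text
screen corner [ 0.66276992 -0.18040206  0.24226119] [ 0.65948609 -0.17318513  0.23965682]
cur [0.2071 0.5626 0.2347 1.218 ] q6 -0.09
12 -0.034 -0.007 0.003 3.3; -0.066 -0.017 0.006 6.7; -0.098 -0.028 0.008 10.0; -0.129 -0.040 0.011 13.3; -0.158 -0.055 0.014 16.6; -0.187 -0.071 0.017 20.0; -0.214 -0.088 0.019 23.3; -0.240 -0.107 0.022 26.6; -0.264 -0.127 0.025 29.9; -0.287 -0.148 0.028 33.3; -0.308 -0.170 0.030 36.6; -0.328 -0.193 0.033 39.9
12 -0.029 -0.007 0.003 3.3; -0.058 -0.015 0.006 6.7; -0.085 -0.025 0.008 10.0; -0.112 -0.037 0.011 13.3; -0.138 -0.049 0.014 16.6; -0.162 -0.063 0.017 20.0; -0.186 -0.079 0.019 23.3; -0.208 -0.095 0.022 26.6; -0.228 -0.113 0.025 29.9; -0.248 -0.132 0.028 33.3; -0.266 -0.151 0.030 36.6; -0.282 -0.171 0.033 39.9
3 -0.025 -0.006 0.003 3.3; -0.049 -0.014 0.006 6.7; -0.073 -0.023 0.008 10.0
4 0.000 0.000 0.033 -0.0; 0.000 0.000 0.066 -0.0; 0.000 0.000 0.099 -0.0; 0.000 0.000 0.132 -0.0
```

Call:
servo_tool(plan="-0.034 -0.007 0.003 3.3; -0.066 -0.017 0.006 6.7; -0.098 -0.028 0.008 10; -0.129 -0.04 0.011 13.3; -0.158 -0.055 0.014 16.6; -0.187 -0.071 0.017 20; -0.214 -0.088 0.019 23.3; -0.24 -0.107 0.022 26.6; -0.264 -0.127 0.025 29.9; -0.287 -0.148 0.028 33.3; -0.308 -0.17 0.03 36.6; -0.328 -0.193 0.033 39.9", grip=-1, grip_force=30)

```text
t: 1.1
tool_pos: [0.4488, 0.2671, 0.2022]
orientation: [-1.577, -2.717, 0.001]
force: [1.0, 0.3, 0.9]
opening: 0.0931
gripper_force: 0.0
```

Call:
servo_tool(plan="-0.029 -0.007 0.003 3.3; -0.058 -0.015 0.006 6.7; -0.085 -0.025 0.008 10; -0.112 -0.037 0.011 13.3; -0.138 -0.049 0.014 16.6; -0.162 -0.063 0.017 20; -0.186 -0.079 0.019 23.3; -0.208 -0.095 0.022 26.6; -0.228 -0.113 0.025 29.9; -0.248 -0.132 0.028 33.3; -0.266 -0.151 0.03 36.6; -0.282 -0.171 0.033 39.9")

```text
t: 2.1
tool_pos: [0.4401, -0.0624, 0.1693]
orientation: [-2.41, -2.015, 0.0]
force: [-0.3, -0.6, -0.1]
opening: 0.093
gripper_force: 0.0
```

Call:
servo_tool(plan="-0.025 -0.006 0.003 3.3; -0.049 -0.014 0.006 6.7; -0.073 -0.023 0.008 10; -0.073 -0.023 0.008 10; -0.073 -0.023 0.008 10; -0.073 -0.023 0.008 10")

```text
t: 2.6
tool_pos: [0.4054, -0.1287, 0.1615]
orientation: [-2.573, -1.802, -0.0]
force: [-0.2, 0.4, -0.5]
opening: 0.0932
gripper_force: 0.0
```

Run:
```python
from p import *
d=cam("top"); cv2.imwrite('pics/t1.png',cv2.resize(d["image"][150:340,230:480],None,fx=3,fy=3,interpolation=cv2.INTER_CUBIC))
plan([(.405,-.130,.028,-.35)])
```

```text
cur [ 0.4056 -0.1284  0.1616 -0.3481] q6 -0.08
4 -0.000 -0.000 0.033 0.0; -0.001 -0.000 0.067 0.1; -0.001 -0.000 0.100 0.1; -0.002 -0.000 0.134 0.1
```

Call:
servo_tool(plan="-0.001 0 0.03 0; -0.001 0 0.06 0; -0.002 0 0.09 0; -0.002 0 0.11 0; -0.002 0 0.122 0; -0.002 0 0.13 0; -0.002 0 0.134 0; -0.002 0 0.134 0; -0.002 0 0.134 0")

```text
t: 3.4
tool_pos: [0.4054, -0.1308, 0.0284]
orientation: [2.572, 1.802, 0.001]
force: [0.1, -1.4, 0.5]
opening: 0.093
gripper_force: 0.0
```

Call:
servo_tool(plan="0 0 0 0; 0 0 0 0; 0 0 0 0; 0 0 0 0; 0 0 0 0; 0 0 0 0; 0 0 0 0; 0 0 0 0; 0 0 0 0; 0 0 0 0", grip=1, grip_force=30)

```text
t: 4.23
tool_pos: [0.4046, -0.1309, 0.0277]
orientation: [-2.574, -1.802, 0.0]
force: [-0.2, 0.1, 1.5]
opening: 0.051
gripper_force: 30.0
```

Call:
servo_tool(plan="0 0 -0.01 0; 0 0 -0.03 0; 0 0 -0.06 0; 0 0 -0.09 0; 0 0 -0.11 0; 0 0 -0.12 0; 0 0 -0.13 0; 0 0 -0.13 0")

```text
t: 4.9
tool_pos: [0.4053, -0.1312, 0.1592]
orientation: [2.572, 1.801, 0.002]
force: [-0.4, 0.8, -2.5]
opening: 0.051
gripper_force: 30.0
```

Run:
```python
from p import *
d=cam("side"); cv2.imwrite('pics/s1.png',cv2.resize(d["image"][130:330,240:440],None,fx=3,fy=3,interpolation=cv2.INTER_CUBIC))
plan([(.4807,.232,.16,-.35),(.4807,.232,.041,-.35)])
```

```text
cur [ 0.4048 -0.1309  0.1578 -0.3493] q6 -0.08
12 0.026 0.007 -0.000 0.0; 0.052 0.012 -0.000 0.0; 0.079 0.015 -0.001 0.0; 0.107 0.017 -0.001 0.0; 0.136 0.017 -0.001 0.0; 0.165 0.015 -0.001 0.0; 0.194 0.011 -0.001 0.0; 0.223 0.005 -0.001 0.0; 0.252 -0.002 -0.002 0.0; 0.281 -0.012 -0.002 0.0; 0.310 -0.024 -0.002 0.0; 0.339 -0.037 -0.002 0.0
1 0.028 -0.016 -0.000 0.0
4 0.000 0.000 0.030 -0.0; 0.000 0.000 0.059 -0.0; 0.000 0.000 0.089 -0.0; 0.000 0.000 0.119 -0.0
```

View pics/s1.png

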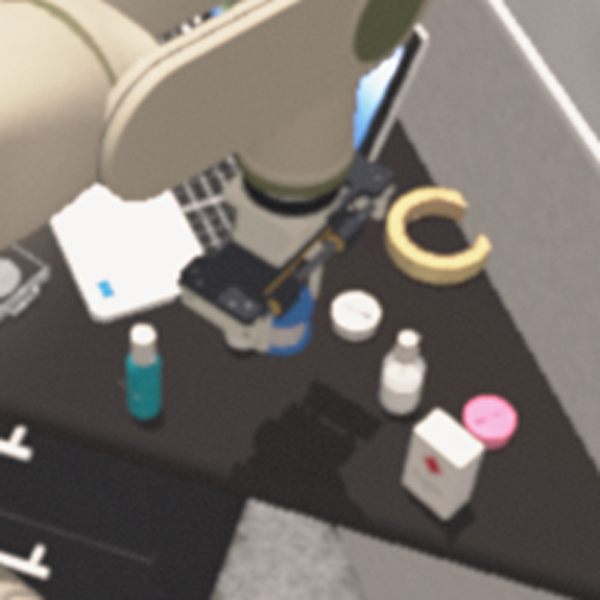

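The reel is held upright between the fingers, around (290,320) in the crop. I'm carrying it to the large pocket.

Call:
servo_tool(plan="0.015 0.004 0 0; 0.04 0.009 0 0; 0.07 0.014 0 0; 0.1 0.016 0 0; 0.136 0.017 0 0; 0.165 0.015 0 0; 0.194 0.011 0 0; 0.223 0.005 0 0; 0.252 -0.002 0 0; 0.281 -0.012 0 0; 0.31 -0.024 0 0; 0.339 -0.037 0 0")

```text
t: 5.95
tool_pos: [0.4845, 0.2014, 0.1551]
orientation: [-2.573, -1.801, 0.006]
force: [0.5, -0.1, -2.6]
opening: 0.051
gripper_force: 30.0
```

Call:
servo_tool(plan="0.018 -0.01 0 0; 0.028 -0.016 0 0; 0.028 -0.016 0 0; 0.028 -0.016 0.03 0; 0.028 -0.016 0.06 0; 0.028 -0.016 0.08 0; 0.028 -0.016 0.09 0; 0.028 -0.016 0.095 0; 0.028 -0.016 0.095 0")

```text
t: 6.7
tool_pos: [0.4798, 0.231, 0.0615]
orientation: [-2.574, -1.8, 0.004]
force: [0.0, -0.2, -3.1]
opening: 0.051
gripper_force: 30.0
```

Run:
```python
from p import *
plan([(.4807,.232,.039,-.35)])
d=cam("side"); cv2.imwrite('pics/s2.png',cv2.resize(d["image"][130:280,140:340],None,fx=4,fy=4,interpolation=cv2.INTER_CUBIC))
```

```text
cur [ 0.4798  0.231   0.0615 -0.3501] q6 0.7
1 0.001 0.001 0.022 -0.0
```

View pics/s2.png

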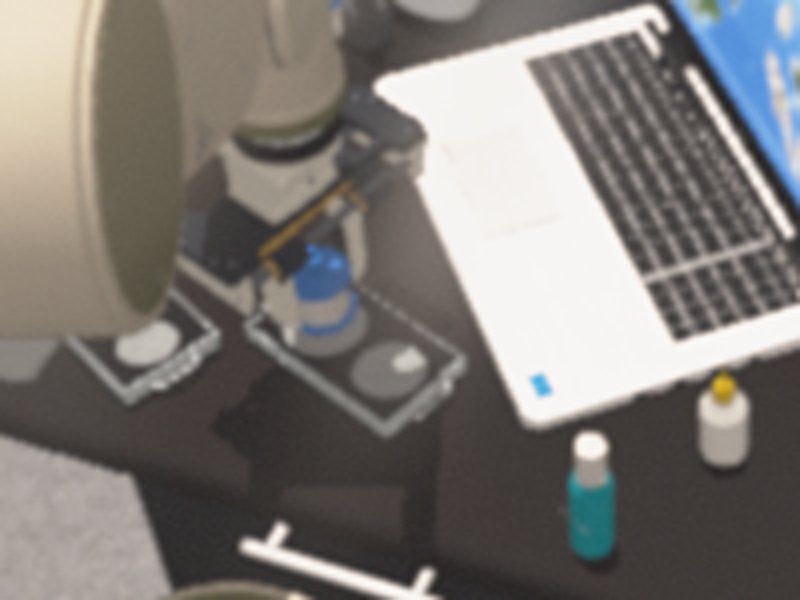

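The reel hangs over the large pocket at (325,310). I'll lower it slowly.

Call:
servo_tool(plan="0.001 0.001 0.006 0; 0.001 0.001 0.012 0; 0.001 0.001 0.016 0; 0.001 0.001 0.018 0; 0.001 0.001 0.02 0; 0.001 0.001 0.021 0; 0.001 0.001 0.022 0; 0.001 0.001 0.022 0; 0.001 0.001 0.022 0")

```text
t: 7.5
tool_pos: [0.4818, 0.2327, 0.0407]
orientation: [2.574, 1.802, 0.0]
force: [-0.2, -0.9, -3.1]
opening: 0.0513
gripper_force: 30.0
```

Run:
```python
from p import *
c,s=now(); print(np.round(c,4),s['force'].round(1))
plan([(.480,.232,.16,-.35),(.534,-.173,.15,-.82)],cur=[.480,.232,.039,-.35])
```

```text
[ 0.4818  0.2327  0.0407 -0.3492] [-0.2 -0.9 -3.1]
4 0.000 0.000 -0.030 -0.0; 0.000 0.000 -0.061 -0.0; 0.000 0.000 -0.091 -0.0; 0.000 0.000 -0.121 -0.0
12 -0.021 0.023 0.001 2.1; -0.043 0.046 0.002 4.1; -0.067 0.067 0.002 6.2; -0.092 0.086 0.003 8.3; -0.119 0.104 0.004 10.4; -0.146 0.121 0.005 12.4; -0.175 0.136 0.005 14.5; -0.204 0.149 0.006 16.6; -0.234 0.161 0.007 18.6; -0.265 0.171 0.008 20.7; -0.297 0.179 0.008 22.8; -0.329 0.185 0.009 24.9
1 -0.028 0.018 0.001 2.1
```

Call:
servo_tool(plan="0 0 0.001 0; 0 0 0.002 0; 0 0 0.003 0; 0 0 0.003 0; 0 0 0.003 0")

```text
t: 7.92
tool_pos: [0.482, 0.2328, 0.0387]
orientation: [2.573, 1.802, 0.001]
force: [-4.5, -2.4, 8.0]
opening: 0.0509
gripper_force: 30.0
```

Contact came at the expected height (0.0387), so I'm releasing, lifting and going to the tub.

Call:
servo_tool(plan="0 0 0 0; 0 0 0 0; 0 0 0 0; 0 0 0 0; 0 0 0 0; 0 0 0 0; 0 0 0 0", grip=-1)

```text
t: 8.5
tool_pos: [0.4817, 0.2327, 0.0376]
orientation: [2.574, 1.802, -0.0]
force: [0.0, -1.0, 0.2]
opening: 0.0916
gripper_force: 0.0
```

Call:
servo_tool(plan="0 0 -0.01 0; 0 0 -0.03 0; 0 0 -0.06 0; 0 0 -0.09 0; 0 0 -0.12 0; 0 0 -0.12 0")

```text
t: 9.0
tool_pos: [0.4855, 0.2341, 0.1658]
orientation: [2.571, 1.8, 0.017]
force: [0.5, -0.2, 0.7]
opening: 0.093
gripper_force: 0.0
```

Call:
servo_tool(plan="-0.021 0.023 0.001 2.1; -0.043 0.046 0.002 4.1; -0.067 0.067 0.002 6.2; -0.092 0.086 0.003 8.3; -0.119 0.104 0.004 10.4; -0.146 0.121 0.005 12.4; -0.175 0.136 0.005 14.5; -0.204 0.149 0.006 16.6; -0.234 0.161 0.007 18.6; -0.265 0.171 0.008 20.7; -0.297 0.179 0.008 22.8; -0.329 0.185 0.009 24.9")

```text
t: 10.0
tool_pos: [0.5429, -0.1414, 0.1492]
orientation: [2.902, 1.202, 0.001]
force: [0.2, 0.6, 0.1]
opening: 0.0929
gripper_force: 0.0
```

Run:
```python
from p import *
d=cam("top"); cv2.imwrite('pics/t3.png',cv2.resize(d["image"][190:290,85:255],None,fx=4.5,fy=4.5,interpolation=cv2.INTER_CUBIC))
from m import big
blue=lambda im:(im[...,0]-im[...,2]>50)
print([onz(d,*x[0],.048)[:2].round(4) for x in big(d,170,200,225,260,blue)])
plan([(.534,-.173,.10,-.82),(.534,-.173,.029,-.82)])
```

```text
[array([0.4812, 0.2317])]
cur [ 0.5417 -0.1468  0.149  -0.791 ] q6 0.44
2 -0.012 0.007 0.024 0.8; -0.024 0.013 0.049 1.7
3 0.000 0.000 0.024 -0.0; 0.000 0.000 0.047 -0.0; 0.000 0.000 0.071 -0.0
```

View pics/t3.png

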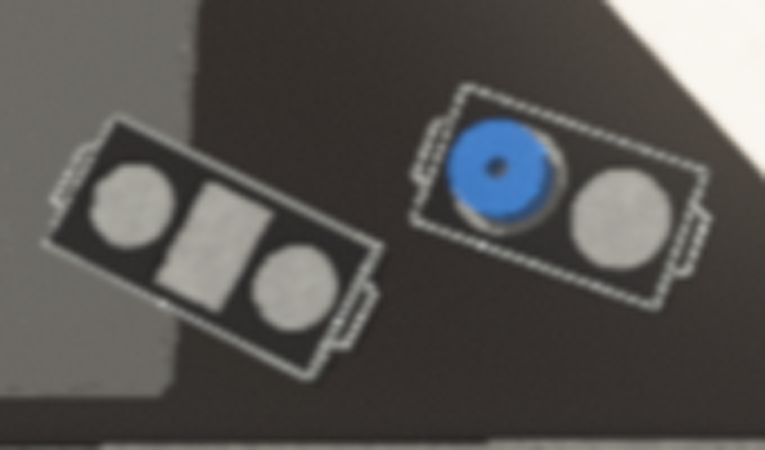

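The reel sits flat in its pocket, at (498,170) in the crop. Next is the tub.

Call:
servo_tool(plan="-0.012 0.007 0.012 0.8; -0.024 0.013 0.03 1.7; -0.024 0.013 0.06 1.7; -0.024 0.013 0.09 1.7; -0.024 0.013 0.11 1.7; -0.024 0.013 0.118 1.7; -0.024 0.013 0.121 1.7; -0.024 0.013 0.121 1.7; -0.024 0.013 0.121 1.7")

```text
t: 10.8
tool_pos: [0.5363, -0.166, 0.029]
orientation: [2.918, 1.161, 0.002]
force: [0.9, -0.0, 0.1]
opening: 0.0932
gripper_force: 0.0
```

Call:
servo_tool(plan="0 0 0 0; 0 0 0 0; 0 0 0 0; 0 0 0 0; 0 0 0 0; 0 0 0 0; 0 0 0 0; 0 0 0 0; 0 0 0 0; 0 0 0 0", grip=1, grip_force=20)

```text
t: 11.63
tool_pos: [0.5352, -0.1659, 0.0276]
orientation: [-2.919, -1.161, 0.0]
force: [-0.1, 0.4, 1.0]
opening: 0.0424
gripper_force: 19.7
```

Call:
servo_tool(plan="0 0 -0.01 0; 0 0 -0.03 0; 0 0 -0.06 0; 0 0 -0.09 0; 0 0 -0.11 0; 0 0 -0.115 0; 0 0 -0.115 0")

```text
t: 12.22
tool_pos: [0.5366, -0.1664, 0.1451]
orientation: [2.916, 1.16, 0.005]
force: [0.0, -0.2, -2.1]
opening: 0.0423
gripper_force: 19.7
```

Run:
```python
from p import *
plan([(.4577,.1689,.14,-.35)])
```

```text
cur [ 0.5366 -0.1664  0.1451 -0.8135] q6 0.42
11 0.025 -0.023 0.000 -2.4; 0.048 -0.047 0.001 -4.8; 0.070 -0.072 0.001 -7.2; 0.089 -0.098 0.002 -9.7; 0.107 -0.125 0.002 -12.1; 0.123 -0.153 0.003 -14.5; 0.137 -0.181 0.003 -16.9; 0.149 -0.210 0.004 -19.3; 0.159 -0.239 0.004 -21.7; 0.167 -0.269 0.005 -24.1; 0.173 -0.298 0.005 -26.6
```

The tool was still settling when I computed that approach, so the tub is gripped about 6 mm off-centre. I'll set it down and regrip.

Call:
servo_tool(plan="0 0 0.03 0; 0 0 0.06 0; 0 0 0.09 0; 0 0 0.108 0; 0 0 0.113 0; 0 0 0.115 0; 0 0 0.115 0; 0 0 0.115 0")

```text
t: 12.88
tool_pos: [0.5359, -0.1662, 0.0285]
orientation: [2.918, 1.161, 0.001]
force: [0.4, 0.1, 0.5]
opening: 0.0418
gripper_force: 19.8
```

Call:
servo_tool(plan="0 0 0 0; 0 0 0 0; 0 0 0 0; 0 0 0 0; 0 0 0 0; 0 0 0 0", grip=-0.5)

```text
t: 13.38
tool_pos: [0.5353, -0.166, 0.0279]
orientation: [2.919, 1.161, 0.0]
force: [-0.0, 0.4, -0.3]
opening: 0.0696
gripper_force: 0.0
```

Run:
```python
from p import *
plan([(.534,-.173,.0275,-.82)])
```

```text
cur [ 0.5353 -0.166   0.0279 -0.8136] q6 0.42
1 -0.006 0.004 0.000 0.4
```

Call:
servo_tool(plan="-0.003 0.002 0 0; -0.006 0.004 0 0; -0.006 0.004 0 0; -0.006 0.004 0 0")

```text
t: 13.72
tool_pos: [0.5335, -0.1733, 0.0276]
orientation: [-2.919, -1.16, 0.0]
force: [-0.3, 1.1, -0.2]
opening: 0.0701
gripper_force: 0.0
```

Call:
servo_tool(plan="0 0 0 0; 0 0 0 0; 0 0 0 0; 0 0 0 0; 0 0 0 0; 0 0 0 0; 0 0 0 0; 0 0 0 0", grip=1, grip_force=20)

```text
t: 14.38
tool_pos: [0.5336, -0.1729, 0.0276]
orientation: [-2.919, -1.161, -0.0]
force: [0.1, -0.6, -0.1]
opening: 0.0425
gripper_force: 20.0
```

Call:
servo_tool(plan="0 0 -0.01 0; 0 0 -0.03 0; 0 0 -0.06 0; 0 0 -0.09 0; 0 0 -0.11 0; 0 0 -0.115 0; 0 0 -0.115 0; 0 0 -0.115 0; 0 0 -0.115 0")

```text
t: 15.13
tool_pos: [0.5324, -0.1724, 0.1405]
orientation: [-2.917, -1.16, 0.004]
force: [-0.4, 0.9, -0.3]
opening: 0.042
gripper_force: 20.0
```

Run:
```python
from p import *
plan([(.4577,.1689,.14,-.35)])
```

```text
cur [ 0.5324 -0.1724  0.1405 -0.8136] q6 0.41
11 0.026 -0.023 0.000 -2.4; 0.050 -0.047 0.000 -4.8; 0.072 -0.072 0.000 -7.2; 0.092 -0.098 0.000 -9.7; 0.111 -0.125 0.000 -12.1; 0.127 -0.153 0.000 -14.5; 0.142 -0.182 0.000 -16.9; 0.154 -0.211 0.000 -19.3; 0.165 -0.240 0.000 -21.7; 0.174 -0.270 0.000 -24.1; 0.180 -0.299 0.001 -26.6
```

Call:
servo_tool(plan="0.015 -0.012 0 -1.5; 0.038 -0.035 0 -3.6; 0.063 -0.06 0 -6; 0.086 -0.09 0 -9; 0.108 -0.12 0 -11.7; 0.127 -0.153 0 -14.5; 0.142 -0.182 0 -16.9; 0.154 -0.211 0 -19.3; 0.165 -0.24 0 -21.7; 0.174 -0.27 0 -24.1; 0.178 -0.29 0 -25.7; 0.18 -0.299 0 -26.6")

```text
t: 16.13
tool_pos: [0.4564, 0.1698, 0.1405]
orientation: [-2.569, -1.805, 0.005]
force: [-0.7, -0.2, -0.8]
opening: 0.0421
gripper_force: 20.0
```

Call:
servo_tool(plan="0 0 0 0; 0 0 0.02 0; 0 0 0.045 0; 0 0 0.07 0; 0 0 0.08 0; 0 0 0.08 0; 0 0 0.08 0; 0 0 0.08 0")

```text
t: 16.8
tool_pos: [0.4602, 0.1677, 0.0639]
orientation: [2.574, 1.8, 0.002]
force: [0.1, -0.4, 0.1]
opening: 0.042
gripper_force: 20.0
```

Run:
```python
from p import *
d=cam("side"); cv2.imwrite('pics/s4.png',cv2.resize(d["image"][130:280,140:340],None,fx=4,fy=4,interpolation=cv2.INTER_CUBIC))
plan([(.4577,.1689,.0395,-.35)])
```

```text
cur [ 0.4605  0.168   0.0643 -0.3499] q6 0.6
1 -0.000 -0.003 0.025 0.0
```

View pics/s4.png

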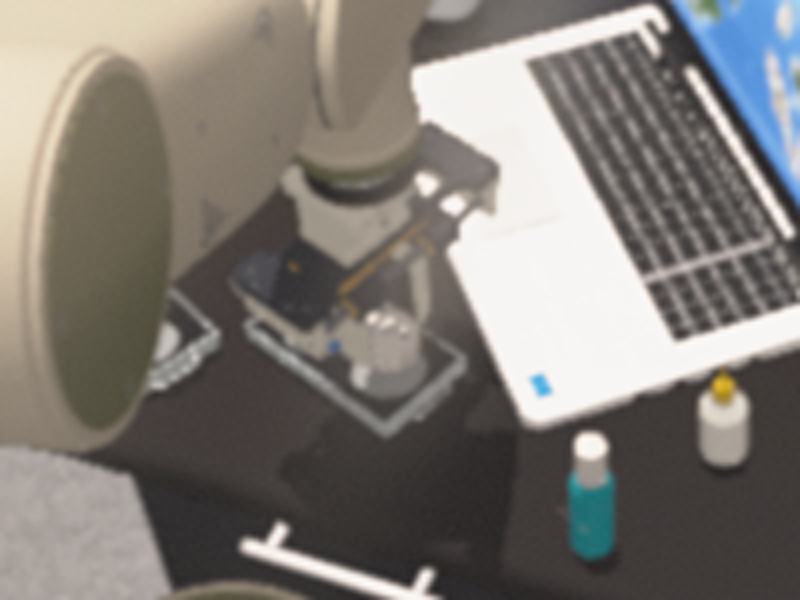

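The tub is held level over the small pocket at (395,340). I'm lowering it.

Call:
servo_tool(plan="0 -0.001 0.006 0; 0 -0.003 0.012 0; 0 -0.003 0.017 0; 0 -0.003 0.02 0; 0 -0.003 0.022 0; 0 -0.003 0.024 0; 0 -0.003 0.025 0; 0 -0.003 0.026 0; 0 -0.003 0.026 0; 0 -0.003 0.026 0")

```text
t: 17.68
tool_pos: [0.4566, 0.1693, 0.0381]
orientation: [-2.574, -1.802, -0.001]
force: [-7.0, -1.0, 14.8]
opening: 0.0419
gripper_force: 20.0
```

Call:
servo_tool(plan="0 0 0 0; 0 0 0 0; 0 0 0 0; 0 0 0 0; 0 0 0 0; 0 0 0 0; 0 0 0 0", grip=-1)

```text
t: 18.27
tool_pos: [0.4561, 0.169, 0.0365]
orientation: [-2.574, -1.802, 0.0]
force: [-0.4, 0.4, 0.1]
opening: 0.0841
gripper_force: 0.0
```

Call:
servo_tool(plan="0 0 -0.01 0; 0 0 -0.03 0; 0 0 -0.06 0; 0 0 -0.09 0; 0 0 -0.115 0; 0 0 -0.125 0; 0 0 -0.125 0; 0 0 -0.125 0")

```text
t: 18.93
tool_pos: [0.4564, 0.1691, 0.1616]
orientation: [2.573, 1.802, 0.001]
force: [-0.1, 0.2, 0.1]
opening: 0.0928
gripper_force: 0.0
```

Run:
```python
from p import *
plan([(.481,-.0785,.16,-.47)])
```

```text
cur [ 0.4564  0.1691  0.1616 -0.3493] q6 0.6
8 -0.025 0.020 0.000 0.9; -0.050 0.038 0.000 1.7; -0.077 0.054 0.001 2.6; -0.105 0.068 0.001 3.5; -0.134 0.081 0.001 4.3; -0.163 0.092 0.001 5.2; -0.194 0.101 0.001 6.1; -0.224 0.108 0.002 6.9
```

Call:
servo_tool(plan="-0.025 0.02 0 0.9; -0.05 0.038 0 1.7; -0.077 0.054 0.001 2.6; -0.105 0.068 0.001 3.5; -0.134 0.081 0.001 4.3; -0.163 0.092 0.001 5.2; -0.194 0.101 0.001 6.1; -0.215 0.106 0.002 6.6; -0.224 0.108 0.002 6.9; -0.224 0.108 0.002 6.9; -0.224 0.108 0.002 6.9; -0.224 0.108 0.002 6.9")

```text
t: 19.93
tool_pos: [0.4806, -0.0772, 0.1587]
orientation: [-2.675, -1.644, 0.001]
force: [-0.2, -0.2, -0.2]
opening: 0.0929
gripper_force: 0.0
```

Run:
```python
from p import *
from m import big,br
d=cam("top"); print('tub',[onz(d,*x[0],.028)[:2].round(4) for x in big(d,205,210,250,265,br(170))])
plan([(.481,-.0785,.042,-.47)])
```

```text
tub [array([0.5155, 0.1108]), array([0.4572, 0.1684])]
cur [ 0.4809 -0.0771  0.1591 -0.4683] q6 0.2
4 -0.000 0.000 0.029 0.0; -0.001 0.000 0.059 0.0; -0.001 0.001 0.088 0.1; -0.001 0.001 0.117 0.1
```

The tub is centred in its pocket at (0.457, 0.168). Next is the dropper bottle.

Call:
servo_tool(plan="-0.001 0 0.025 0; -0.001 0 0.05 0; -0.001 0 0.075 0; -0.001 0 0.097 0; -0.001 0 0.11 0; -0.001 0 0.117 0; -0.001 0 0.117 0; -0.001 0 0.117 0; -0.001 0 0.117 0")

```text
t: 20.73
tool_pos: [0.4817, -0.0791, 0.0439]
orientation: [2.676, 1.644, 0.002]
force: [0.3, -0.4, -0.1]
opening: 0.0931
gripper_force: 0.0
```

Call:
servo_tool(plan="0 0 0 0; 0 0 0 0; 0 0 0 0; 0 0 0 0; 0 0 0 0; 0 0 0 0; 0 0 0 0; 0 0 0 0; 0 0 0 0; 0 0 0 0; 0 0 0 0", grip=1, grip_force=15)

```text
t: 21.65
tool_pos: [0.4805, -0.0793, 0.0426]
orientation: [-2.677, -1.643, 0.0]
force: [-0.8, 0.2, -0.5]
opening: 0.0326
gripper_force: 14.8
```

Call:
servo_tool(plan="0 0 -0.01 0; 0 0 -0.03 0; 0 0 -0.06 0; 0 0 -0.09 0; 0 0 -0.12 0; 0 0 -0.13 0; 0 0 -0.135 0; 0 0 -0.135 0; 0 0 -0.135 0; 0 0 -0.135 0")

```text
t: 22.48
tool_pos: [0.4793, -0.079, 0.1755]
orientation: [-2.675, -1.642, 0.004]
force: [0.2, 0.3, -1.3]
opening: 0.0325
gripper_force: 14.8
```

Run:
```python
from p import *
plan([(.468,.4408,.17,-.47)])
```

```text
cur [ 0.4793 -0.079   0.1755 -0.4697] q6 0.2
12 0.026 0.000 0.000 0.0; 0.053 -0.001 0.001 0.0; 0.081 -0.004 0.001 0.0; 0.108 -0.009 0.001 0.0; 0.135 -0.015 0.002 0.0; 0.163 -0.023 0.002 0.0; 0.190 -0.032 0.002 0.0; 0.218 -0.044 0.002 0.0; 0.245 -0.056 0.003 0.0; 0.271 -0.071 0.003 0.0; 0.297 -0.087 0.003 0.0; 0.323 -0.105 0.004 0.0
6 0.025 -0.019 0.000 0.0; 0.049 -0.041 0.001 0.0; 0.072 -0.063 0.001 0.0; 0.094 -0.088 0.001 0.0; 0.115 -0.113 0.002 0.0; 0.135 -0.141 0.002 0.0
```

Call:
servo_tool(plan="0.015 0 0 0; 0.04 -0.001 0 0; 0.07 -0.003 0 0; 0.1 -0.008 0 0; 0.13 -0.014 0 0; 0.16 -0.022 0 0; 0.19 -0.032 0 0; 0.218 -0.044 0 0; 0.245 -0.056 0 0; 0.271 -0.071 0 0; 0.297 -0.087 0 0; 0.323 -0.105 0 0")

```text
t: 23.48
tool_pos: [0.532, 0.2572, 0.1752]
orientation: [-2.677, -1.643, 0.005]
force: [0.7, 1.2, -1.2]
opening: 0.0329
gripper_force: 14.8
```

Call:
servo_tool(plan="0.025 -0.019 0 0; 0.049 -0.041 0 0; 0.072 -0.063 0 0; 0.094 -0.088 0 0; 0.115 -0.113 0 0; 0.128 -0.131 0 0; 0.135 -0.141 0 0; 0.135 -0.141 0.02 0; 0.135 -0.141 0.05 0; 0.135 -0.141 0.07 0; 0.135 -0.141 0.08 0; 0.135 -0.141 0.08 0")

```text
t: 24.48
tool_pos: [0.4665, 0.438, 0.093]
orientation: [2.677, 1.642, -0.012]
force: [-0.2, 0.3, -2.4]
opening: 0.0326
gripper_force: 14.8
```

Call:
servo_tool(plan="0 0 0 0; 0 0 0 0")

```text
t: 24.65
tool_pos: [0.4695, 0.4407, 0.0991]
orientation: [-2.678, -1.643, -0.003]
force: [0.5, 0.4, 0.5]
opening: 0.0325
gripper_force: 14.8
```

Run:
```python
from p import *
d=cam("top"); cv2.imwrite('pics/t5.png',cv2.resize(d["image"][180:300,60:230],None,fx=4,fy=4,interpolation=cv2.INTER_CUBIC))
plan([(.468,.4408,.054,-.47)])
```

```text
cur [ 0.4697  0.441   0.0997 -0.4701] q6 1.14
2 -0.000 -0.001 0.023 -0.0; -0.001 -0.001 0.046 -0.0
```

View pics/t5.png

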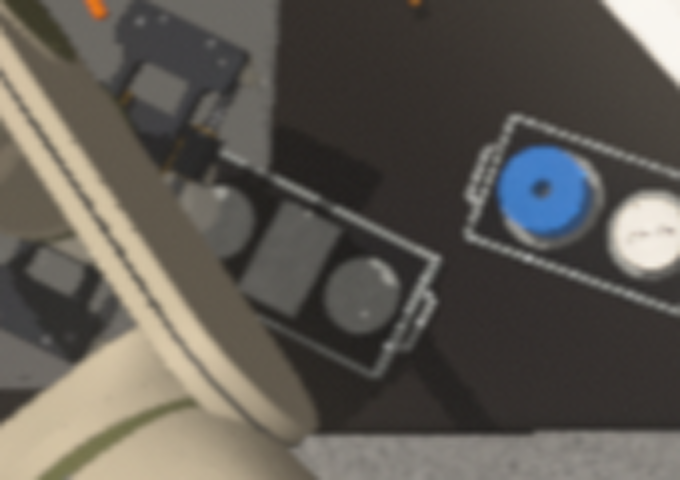

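The kit with the reel and tub looks right, and the dropper is over the far pocket. I'm lowering it.

Call:
servo_tool(plan="-0.001 -0.001 0.012 0; -0.001 -0.001 0.025 0; -0.001 -0.001 0.034 0; -0.001 -0.001 0.04 0; -0.001 -0.001 0.043 0; -0.001 -0.001 0.045 0; -0.001 -0.001 0.046 0; -0.001 -0.001 0.047 0; -0.001 -0.001 0.047 0; -0.001 -0.001 0.047 0")

```text
t: 25.53
tool_pos: [0.4682, 0.4403, 0.0528]
orientation: [2.677, 1.643, 0.003]
force: [-3.5, -6.1, 12.7]
opening: 0.0325
gripper_force: 15.0
```

Call:
servo_tool(plan="0 0 0 0; 0 0 0 0; 0 0 0 0; 0 0 0 0; 0 0 0 0; 0 0 0 0; 0 0 0 0; 0 0 0 0", grip=-1)

```text
t: 26.2
tool_pos: [0.4671, 0.44, 0.0505]
orientation: [2.677, 1.644, -0.0]
force: [-0.3, -0.3, 0.5]
opening: 0.0813
gripper_force: 0.0
```

Call:
servo_tool(plan="0 0 -0.01 0; 0 0 -0.03 0; 0 0 -0.06 0; 0 0 -0.09 0; 0 0 -0.11 0; 0 0 -0.115 0; 0 0 -0.115 0; 0 0 -0.115 0; 0 0 -0.115 0")

```text
t: 26.95
tool_pos: [0.4663, 0.4393, 0.1636]
orientation: [2.677, 1.643, -0.005]
force: [0.8, 0.2, -0.5]
opening: 0.0927
gripper_force: 0.0
```

Run:
```python
from p import *
plan([(.4585,-.2325,.165,-.47)])
```

```text
cur [ 0.4663  0.4393  0.1636 -0.4698] q6 1.15
12 -0.017 0.030 -0.000 0.0; -0.036 0.058 -0.000 0.0; -0.057 0.085 -0.000 0.0; -0.078 0.111 -0.000 0.0; -0.101 0.135 -0.000 0.0; -0.125 0.158 -0.000 0.0; -0.149 0.179 -0.000 0.0; -0.175 0.199 -0.000 0.0; -0.202 0.217 -0.001 0.0; -0.229 0.234 -0.001 0.0; -0.257 0.249 -0.001 0.0; -0.285 0.262 -0.001 0.0
11 -0.029 0.012 -0.000 0.0; -0.058 0.021 -0.000 0.0; -0.087 0.029 -0.000 0.0; -0.116 0.036 -0.000 0.0; -0.146 0.041 -0.000 0.0; -0.175 0.044 -0.000 0.0; -0.204 0.045 -0.000 0.0; -0.233 0.045 -0.000 0.0; -0.262 0.043 -0.001 0.0; -0.290 0.040 -0.001 0.0; -0.318 0.035 -0.001 0.0
```

Run:
```python
from p import *
plan([(.48,.05,.165,-.47),(.4585,-.2325,.165,-.47)])
```

```text
cur [ 0.4663  0.4393  0.1636 -0.4698] q6 1.15
12 -0.023 0.025 -0.000 0.0; -0.047 0.049 -0.000 0.0; -0.071 0.071 -0.000 0.0; -0.097 0.090 -0.000 0.0; -0.123 0.109 -0.001 0.0; -0.150 0.125 -0.001 0.0; -0.177 0.139 -0.001 0.0; -0.204 0.152 -0.001 0.0; -0.231 0.163 -0.001 0.0; -0.259 0.172 -0.001 0.0; -0.286 0.179 -0.001 0.0; -0.314 0.185 -0.001 0.0
1 -0.027 0.004 -0.000 0.0
9 -0.025 0.019 0.000 -0.0; -0.051 0.036 0.000 -0.0; -0.078 0.052 0.000 -0.0; -0.106 0.066 0.000 -0.0; -0.136 0.079 0.000 -0.0; -0.166 0.089 0.000 -0.0; -0.197 0.098 0.000 -0.0; -0.229 0.104 0.000 -0.0; -0.262 0.109 0.000 -0.0
```

Call:
servo_tool(plan="-0.023 0.025 0 0; -0.047 0.049 0 0; -0.071 0.071 0 0; -0.097 0.09 0 0; -0.123 0.109 0 0; -0.15 0.125 0 0; -0.177 0.139 0 0; -0.204 0.152 0 0; -0.231 0.163 0 0; -0.259 0.172 0 0; -0.286 0.179 0 0; -0.314 0.185 0 0")

```text
t: 27.95
tool_pos: [0.4885, 0.0749, 0.1636]
orientation: [-2.676, -1.642, 0.005]
force: [1.3, -0.2, -0.5]
opening: 0.0932
gripper_force: 0.0
```

Call:
servo_tool(plan="-0.027 0.004 0 0; -0.052 0.023 0 0; -0.078 0.04 0 0; -0.105 0.056 0 0; -0.133 0.07 0 0; -0.163 0.083 0 0; -0.193 0.093 0 0; -0.224 0.102 0 0; -0.256 0.108 0 0; -0.28 0.111 0 0; -0.289 0.113 0 0; -0.289 0.113 0 0")

```text
t: 28.95
tool_pos: [0.4585, -0.2338, 0.164]
orientation: [-2.678, -1.638, 0.002]
force: [0.2, 0.6, -0.6]
opening: 0.093
gripper_force: 0.0
```

Call:
servo_tool(plan="0 0 0 0; 0 0 0 0; 0 0 0 0")

```text
t: 29.2
tool_pos: [0.4603, -0.2311, 0.1653]
orientation: [-2.675, -1.645, -0.0]
force: [-0.3, 0.1, 0.3]
opening: 0.0935
gripper_force: 0.0
```

Run:
```python
from p import *
d=cam("side"); cv2.imwrite('pics/s6.png',cv2.resize(d["image"][130:330,240:440],None,fx=3,fy=3,interpolation=cv2.INTER_CUBIC))
plan([(.4585,-.2325,.044,-.47)])
```

```text
cur [ 0.4603 -0.2313  0.1654 -0.468 ] q6 -0.1
4 -0.000 -0.000 0.030 0.0; -0.001 -0.001 0.061 0.1; -0.001 -0.001 0.091 0.1; -0.002 -0.001 0.121 0.1
```

View pics/s6.png

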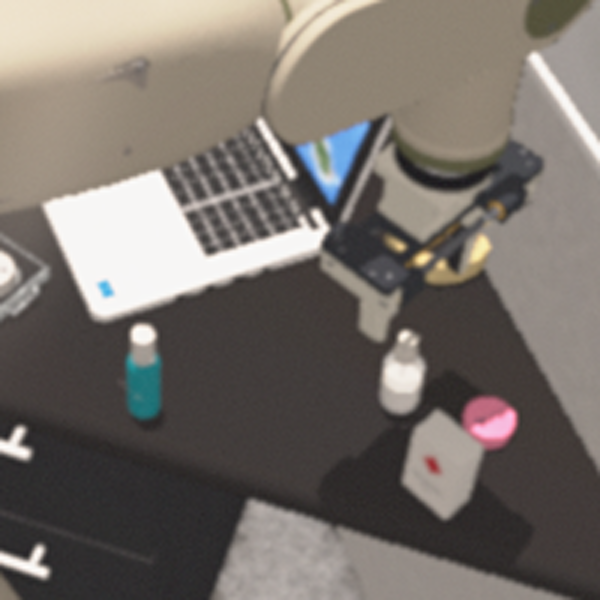

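The gripper is over the spray bottle at (402,370), clear of the carton, so I'm descending.

Call:
servo_tool(plan="-0.001 -0.001 0.025 0; -0.001 -0.001 0.05 0; -0.001 -0.001 0.075 0; -0.001 -0.001 0.097 0; -0.001 -0.001 0.11 0; -0.001 -0.001 0.117 0; -0.001 -0.001 0.119 0; -0.001 -0.001 0.119 0; -0.001 -0.001 0.119 0")

```text
t: 30.0
tool_pos: [0.4595, -0.2332, 0.0478]
orientation: [2.676, 1.643, 0.001]
force: [-0.5, -0.8, 0.0]
opening: 0.093
gripper_force: 0.0
```

Call:
servo_tool(plan="0 0 0 0; 0 0 0 0; 0 0 0 0; 0 0 0 0; 0 0 0 0; 0 0 0 0; 0 0 0 0; 0 0 0 0; 0 0 0 0; 0 0 0 0; 0 0 0 0", grip=1, grip_force=15)

```text
t: 30.92
tool_pos: [0.4586, -0.233, 0.0466]
orientation: [2.677, 1.643, 0.0]
force: [-0.4, -0.2, 0.2]
opening: 0.0341
gripper_force: 14.9
```

Call:
servo_tool(plan="0 0 -0.01 0; 0 0 -0.03 0; 0 0 -0.06 0; 0 0 -0.09 0; 0 0 -0.12 0; 0 0 -0.13 0; 0 0 -0.135 0; 0 0 -0.135 0; 0 0 -0.135 0; 0 0 -0.135 0; 0 0 -0.135 0")

```text
t: 31.83
tool_pos: [0.4576, -0.2324, 0.1795]
orientation: [-2.675, -1.642, 0.002]
force: [0.3, -0.5, -0.5]
opening: 0.0343
gripper_force: 14.9
```

Run:
```python
from p import *
plan([(.47,-.02,.178,-.47),(.4213,.3489,.178,-.47)])
```

```text
cur [ 0.4576 -0.2324  0.1795 -0.4697] q6 -0.1
7 0.031 -0.007 0.000 0.0; 0.061 -0.016 0.000 0.0; 0.090 -0.027 0.001 0.0; 0.118 -0.039 0.001 0.0; 0.145 -0.053 0.001 0.0; 0.171 -0.068 0.001 0.0; 0.195 -0.085 0.002 0.0
12 0.029 -0.007 0.000 -0.0; 0.057 -0.016 0.000 -0.0; 0.086 -0.027 0.000 -0.0; 0.114 -0.040 0.000 -0.0; 0.141 -0.055 0.000 -0.0; 0.168 -0.072 0.000 -0.0; 0.194 -0.090 0.000 -0.0; 0.219 -0.111 0.000 -0.0; 0.243 -0.133 0.000 -0.0; 0.266 -0.157 0.000 -0.0; 0.287 -0.183 0.000 -0.0; 0.307 -0.210 0.000 -0.0
```

Call:
servo_tool(plan="0.015 -0.003 0 0; 0.04 -0.01 0 0; 0.065 -0.018 0 0; 0.09 -0.027 0 0; 0.118 -0.039 0 0; 0.145 -0.053 0 0; 0.171 -0.068 0 0; 0.195 -0.085 0 0; 0.224 -0.092 0 0; 0.252 -0.101 0 0; 0.281 -0.112 0 0; 0.309 -0.125 0 0")

```text
t: 32.83
tool_pos: [0.4865, 0.1005, 0.1805]
orientation: [-2.677, -1.643, 0.002]
force: [0.2, -1.0, 0.2]
opening: 0.034
gripper_force: 14.9
```

Call:
servo_tool(plan="0.027 -0.015 0 0; 0.054 -0.032 0 0; 0.08 -0.05 0 0; 0.105 -0.071 0 0; 0.129 -0.093 0 0; 0.152 -0.117 0 0; 0.173 -0.143 0 0; 0.185 -0.16 0 0; 0.193 -0.17 0 0; 0.193 -0.17 0 0; 0.193 -0.17 0.03 0; 0.193 -0.17 0.05 0")

```text
t: 33.83
tool_pos: [0.4235, 0.3476, 0.1307]
orientation: [2.677, 1.643, 0.001]
force: [0.6, 0.4, -1.5]
opening: 0.0343
gripper_force: 14.9
```

Call:
servo_tool(plan="0 0 0.015 0; 0 0 0.025 0; 0 0 0.025 0; 0 0 0.025 0; 0 0 0.025 0")

```text
t: 34.25
tool_pos: [0.4237, 0.3482, 0.1078]
orientation: [2.678, 1.643, 0.002]
force: [0.6, -0.0, 0.2]
opening: 0.0342
gripper_force: 14.9
```

Run:
```python
from p import *
plan([(.4213,.3489,.0577,-.47)])
```

```text
cur [ 0.4237  0.3482  0.1078 -0.4703] q6 1.06
2 -0.000 -0.001 0.025 -0.0; -0.000 -0.002 0.050 -0.0
```

Call:
servo_tool(plan="0 -0.001 0.012 0; 0 -0.002 0.025 0; 0 -0.002 0.036 0; 0 -0.002 0.042 0; 0 -0.002 0.046 0; 0 -0.002 0.048 0; 0 -0.002 0.05 0; 0 -0.002 0.051 0; 0 -0.002 0.051 0; 0 -0.002 0.051 0")

```text
t: 35.08
tool_pos: [0.4217, 0.3496, 0.0573]
orientation: [-2.677, -1.644, -0.003]
force: [-3.3, -2.8, 8.5]
opening: 0.0341
gripper_force: 15.0
```

Call:
servo_tool(plan="0 0 0 0; 0 0 0 0; 0 0 0 0; 0 0 0 0; 0 0 0 0; 0 0 0 0; 0 0 0 0; 0 0 0 0", grip=-1)

```text
t: 35.75
tool_pos: [0.421, 0.349, 0.0556]
orientation: [2.677, 1.643, -0.0]
force: [-0.7, 0.4, -0.3]
opening: 0.0828
gripper_force: 0.0
```

Call:
servo_tool(plan="0 0 -0.01 0; 0 0 -0.03 0; 0 0 -0.06 0; 0 0 -0.09 0; 0 0 -0.105 0; 0 0 -0.11 0; 0 0 -0.11 0; 0 0 -0.11 0; 0 0 -0.11 0")

```text
t: 36.5
tool_pos: [0.4201, 0.3484, 0.1638]
orientation: [2.677, 1.643, -0.004]
force: [-0.9, 0.5, -0.0]
opening: 0.0927
gripper_force: 0.0
```

Run:
```python
from p import *
d=cam("top"); cv2.imwrite('pics/t7.png',cv2.resize(d["image"][180:300,60:230],None,fx=4,fy=4,interpolation=cv2.INTER_CUBIC))
plan([(.47,.05,.165,-1.2),(.378,-.2885,.165,-2.05)])
```

```text
cur [ 0.42    0.3484  0.1637 -0.4698] q6 1.07
10 -0.020 0.026 -0.000 4.2; -0.041 0.050 -0.000 8.4; -0.064 0.072 -0.000 12.6; -0.087 0.093 -0.001 16.7; -0.112 0.112 -0.001 20.9; -0.137 0.129 -0.001 25.1; -0.163 0.144 -0.001 29.3; -0.189 0.158 -0.001 33.5; -0.216 0.170 -0.001 37.7; -0.243 0.180 -0.001 41.8
11 -0.009 0.031 0.000 4.4; -0.021 0.062 0.000 8.9; -0.034 0.091 0.000 13.3; -0.050 0.120 0.000 17.7; -0.068 0.148 0.000 22.1; -0.087 0.174 0.000 26.6; -0.108 0.199 0.000 31.0; -0.131 0.222 0.000 35.4; -0.155 0.244 0.000 39.8; -0.181 0.264 0.000 44.3; -0.208 0.282 0.000 48.7
```

Call:
servo_tool(plan="-0.02 0.026 0 4.2; -0.041 0.05 0 8.4; -0.064 0.072 0 12.6; -0.087 0.093 0 16.7; -0.112 0.112 0 20.9; -0.137 0.129 0 25.1; -0.163 0.144 0 29.3; -0.189 0.158 0 33.5; -0.216 0.17 0 37.7; -0.243 0.18 0 41.8")

```text
t: 37.38
tool_pos: [0.4706, 0.0494, 0.1641]
orientation: [-3.088, -0.574, 0.004]
force: [0.7, -0.3, 0.5]
opening: 0.0927
gripper_force: 0.0
```

Call:
servo_tool(plan="-0.009 0.031 0 4.4; -0.021 0.062 0 8.9; -0.034 0.091 0 13.3; -0.05 0.12 0 17.7; -0.068 0.148 0 22.1; -0.087 0.174 0 26.6; -0.108 0.199 0 31; -0.131 0.222 0 35.4; -0.155 0.244 0 39.8; -0.181 0.264 0 44.3; -0.198 0.275 0 47; -0.208 0.282 0 48.7")

```text
t: 38.38
tool_pos: [0.3779, -0.2888, 0.1641]
orientation: [-3.05, 0.752, 0.004]
force: [0.8, -0.5, -0.5]
opening: 0.0928
gripper_force: 0.0
```

Call:
servo_tool(plan="0 0 0 0; 0 0 0 0; 0 0 0 0; 0 0 0 0; 0 0 0 0")

```text
t: 38.8
tool_pos: [0.3806, -0.2865, 0.1654]
orientation: [-3.052, 0.741, 0.0]
force: [-1.3, 0.3, 0.2]
opening: 0.0928
gripper_force: 0.0
```

Run:
```python
from p import *
d=cam("side"); cv2.imwrite('pics/s8.png',cv2.resize(d["image"][130:330,240:440],None,fx=3,fy=3,interpolation=cv2.INTER_CUBIC))
t=cam("top"); cv2.imwrite('pics/t8.png',np.vstack([cv2.resize(t["image"][190:290,85:255],None,fx=4,fy=4,interpolation=cv2.INTER_CUBIC)]))
plan([(.378,-.2885,.048,-2.05)])
```

```text
cur [ 0.3805 -0.2868  0.1656 -2.0477] q6 1.29
4 -0.000 0.001 0.029 0.0; -0.001 0.001 0.059 0.1; -0.001 0.002 0.088 0.1; -0.001 0.003 0.118 0.1
```

View pics/s8.png

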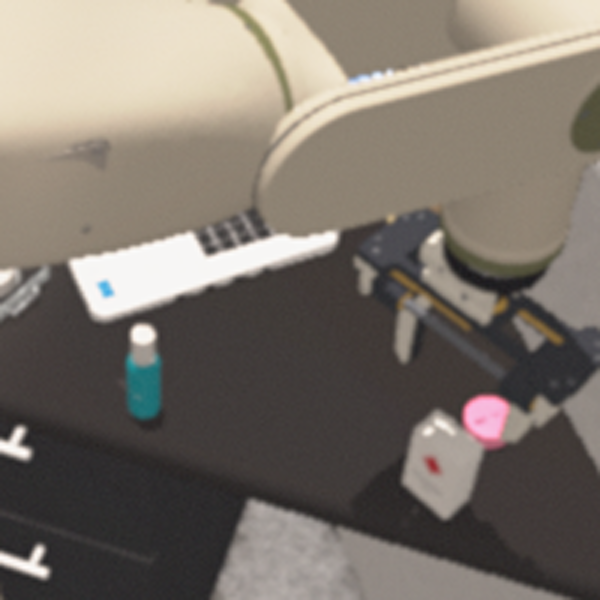

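View pics/t8.png

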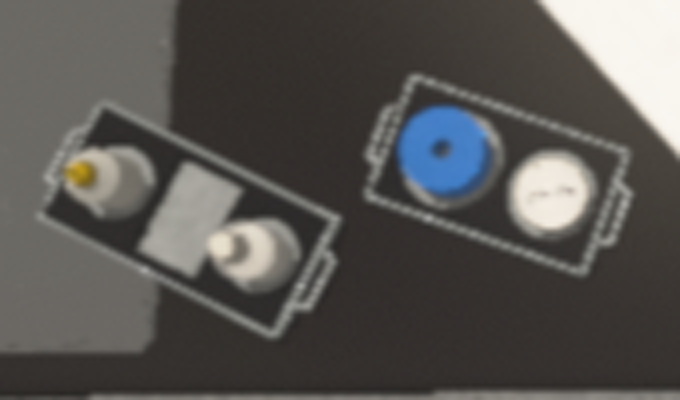

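Both bottles stand in the end pockets (their lean in the top view is perspective) and the middle pocket is free. The gripper is lined up over the carton at (443,465), so I'm descending.

Call:
servo_tool(plan="-0.001 0.003 0.025 0; -0.001 0.003 0.05 0; -0.001 0.003 0.075 0; -0.001 0.003 0.097 0; -0.001 0.003 0.11 0; -0.001 0.003 0.116 0; -0.001 0.003 0.118 0; -0.001 0.003 0.118 0; -0.001 0.003 0.118 0")

```text
t: 39.65
tool_pos: [0.3786, -0.2901, 0.0488]
orientation: [3.051, -0.744, 0.002]
force: [0.8, 0.9, -0.3]
opening: 0.0931
gripper_force: 0.0
```

Call:
servo_tool(plan="0 0 0 0; 0 0 0 0; 0 0 0 0; 0 0 0 0; 0 0 0 0; 0 0 0 0; 0 0 0 0; 0 0 0 0; 0 0 0 0; 0 0 0 0; 0 0 0 0", grip=1, grip_force=20)

```text
t: 40.57
tool_pos: [0.3778, -0.2896, 0.0477]
orientation: [-3.052, 0.744, 0.0]
force: [0.7, 0.5, 1.0]
opening: 0.0502
gripper_force: 20.0
```

Call:
servo_tool(plan="0 0 -0.01 0; 0 0 -0.03 0; 0 0 -0.06 0; 0 0 -0.09 0; 0 0 -0.12 0; 0 0 -0.135 0; 0 0 -0.14 0; 0 0 -0.14 0; 0 0 -0.14 0; 0 0 -0.14 0; 0 0 -0.14 0")

```text
t: 41.48
tool_pos: [0.377, -0.2888, 0.1857]
orientation: [-3.051, 0.744, 0.004]
force: [0.2, 0.5, -0.2]
opening: 0.05
gripper_force: 20.0
```

Run:
```python
from p import *
d=cam("side"); cv2.imwrite('pics/s9.png',cv2.resize(d["image"][130:330,270:470],None,fx=3,fy=3,interpolation=cv2.INTER_CUBIC))
plan([(.47,-.03,.19,-1.25),(.4447,.3949,.20,-.47)])
```

```text
cur [ 0.3771 -0.2889  0.186  -2.0492] q6 1.29
9 0.004 -0.031 -0.000 -5.1; 0.006 -0.062 -0.001 -10.2; 0.006 -0.093 -0.001 -15.3; 0.004 -0.124 -0.002 -20.4; -0.000 -0.155 -0.002 -25.4; -0.007 -0.185 -0.003 -30.5; -0.015 -0.215 -0.003 -35.6; -0.025 -0.244 -0.004 -40.7; -0.037 -0.273 -0.004 -45.8
12 0.018 -0.022 -0.001 -3.2; 0.034 -0.046 -0.001 -6.4; 0.049 -0.070 -0.002 -9.6; 0.063 -0.097 -0.003 -12.8; 0.076 -0.124 -0.004 -16.0; 0.087 -0.153 -0.004 -19.2; 0.096 -0.182 -0.005 -22.3; 0.104 -0.213 -0.006 -25.5; 0.110 -0.244 -0.006 -28.7; 0.114 -0.277 -0.007 -31.9; 0.116 -0.310 -0.008 -35.1; 0.116 -0.343 -0.009 -38.3
2 0.019 -0.028 -0.001 -3.2; 0.038 -0.057 -0.001 -6.4
```

View pics/s9.png

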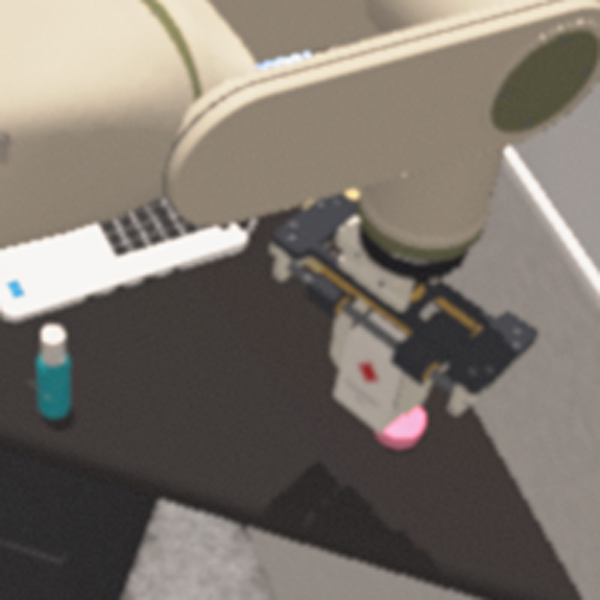

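The carton is gripped square and upright, at (370,370). I'm carrying it to the middle pocket.

Call:
servo_tool(plan="0.002 -0.015 0 -2.5; 0.005 -0.045 0 -7.5; 0.006 -0.078 0 -12.8; 0.005 -0.108 0 -17.8; 0.002 -0.14 -0.002 -23; -0.004 -0.17 -0.002 -28; -0.011 -0.2 -0.003 -33; -0.02 -0.23 -0.004 -38; -0.03 -0.256 -0.004 -43; -0.037 -0.273 -0.004 -45.8")

```text
t: 42.37
tool_pos: [0.4703, -0.0277, 0.1907]
orientation: [-3.099, -0.511, 0.002]
force: [-0.2, -0.8, -0.7]
opening: 0.0502
gripper_force: 20.0
```

Call:
servo_tool(plan="0.018 -0.022 -0.001 -3.2; 0.034 -0.046 -0.001 -6.4; 0.049 -0.07 -0.002 -9.6; 0.063 -0.097 -0.003 -12.8; 0.076 -0.124 -0.004 -16; 0.087 -0.153 -0.004 -19.2; 0.096 -0.182 -0.005 -22.3; 0.104 -0.213 -0.006 -25.5; 0.11 -0.244 -0.006 -28.7; 0.114 -0.277 -0.007 -31.9; 0.116 -0.31 -0.008 -35.1; 0.116 -0.343 -0.009 -38.3")

```text
t: 43.37
tool_pos: [0.4717, 0.3332, 0.1994]
orientation: [2.763, 1.495, -0.003]
force: [-0.4, -0.1, 0.4]
opening: 0.05
gripper_force: 20.0
```

Call:
servo_tool(plan="0.012 -0.018 0 -2; 0.024 -0.036 0 -4; 0.034 -0.05 0 -5.7; 0.038 -0.057 0 -6.4; 0.038 -0.057 0 -6.4; 0.038 -0.057 0 -6.4; 0.038 -0.057 0 -6.4; 0.038 -0.057 0 -6.4")

```text
t: 44.03
tool_pos: [0.4464, 0.3939, 0.2005]
orientation: [2.679, 1.641, -0.0]
force: [0.2, -0.3, 0.4]
opening: 0.0499
gripper_force: 20.0
```

Run:
```python
from p import *
plan([(.4447,.3949,.058,-.47)])
```

```text
cur [ 0.4464  0.3939  0.2005 -0.4715] q6 1.11
5 0.000 -0.000 0.028 -0.0; 0.000 -0.001 0.057 -0.0; 0.000 -0.001 0.085 -0.1; 0.000 -0.002 0.114 -0.1; 0.000 -0.002 0.142 -0.1
```

Call:
servo_tool(plan="0 -0.001 0.015 0; 0 -0.002 0.03 0; 0 -0.002 0.045 0; 0 -0.002 0.055 0; 0 -0.002 0.065 0; 0 -0.002 0.075 0; 0 -0.002 0.085 0; 0 -0.002 0.095 0; 0 -0.002 0.105 0; 0 -0.002 0.115 0; 0 -0.002 0.12 0; 0 -0.002 0.12 0")

```text
t: 45.03
tool_pos: [0.4431, 0.3952, 0.0787]
orientation: [2.677, 1.643, -0.004]
force: [-0.5, -0.3, -0.4]
opening: 0.0498
gripper_force: 20.0
```

Run:
```python
from p import *
d=cam("top"); cv2.imwrite('pics/t10.png',cv2.resize(d["image"][180:300,60:230],None,fx=4,fy=4,interpolation=cv2.INTER_CUBIC))
plan([(.4447,.3949,.058,-.47)])
```

```text
cur [ 0.4435  0.3955  0.0797 -0.4696] q6 1.11
1 -0.000 0.001 0.022 0.0
```

View pics/t10.png

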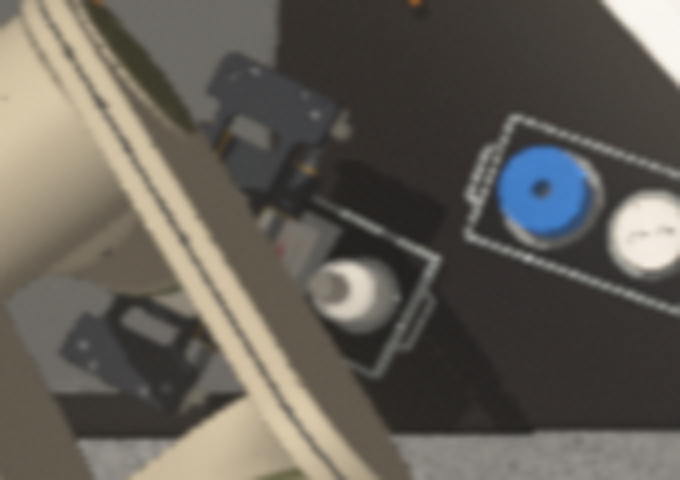

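The carton is between the bottles, no force shows, and the spray bottle at (345,295) is undisturbed. I'm seating it.

Call:
servo_tool(plan="0 0.001 0.005 0; 0 0.001 0.01 0; 0 0.001 0.014 0; 0 0.001 0.017 0; 0 0.001 0.019 0; 0 0.001 0.02 0; 0 0.001 0.021 0; 0 0.001 0.022 0; 0 0.001 0.022 0; 0 0.001 0.022 0")

```text
t: 45.92
tool_pos: [0.445, 0.3955, 0.0588]
orientation: [-2.677, -1.643, -0.001]
force: [1.0, -0.2, 0.2]
opening: 0.0501
gripper_force: 20.0
```

Call:
servo_tool(plan="0 0 0.001 0; 0 0 0.002 0; 0 0 0.002 0; 0 0 0.002 0")

```text
t: 46.25
tool_pos: [0.4453, 0.3958, 0.0586]
orientation: [-2.677, -1.643, -0.002]
force: [-4.6, -4.2, 13.5]
opening: 0.0501
gripper_force: 20.0
```

Contact came at the floor height, so I'm releasing, lifting and clearing away.

Call:
servo_tool(plan="0 0 0 0; 0 0 0 0; 0 0 0 0; 0 0 0 0; 0 0 0 0; 0 0 0 0; 0 0 0 0; 0 0 0 0", grip=-1)

```text
t: 46.92
tool_pos: [0.4449, 0.3954, 0.0565]
orientation: [2.677, 1.643, -0.0]
force: [0.4, -0.2, 0.7]
opening: 0.0926
gripper_force: 0.0
```

Call:
servo_tool(plan="0 0 -0.01 0; 0 0 -0.03 0; 0 0 -0.06 0; 0 0 -0.09 0; 0 0 -0.12 0; 0 0 -0.15 0; 0 0 -0.16 0; 0 0 -0.16 0")

```text
t: 47.58
tool_pos: [0.4467, 0.3967, 0.2216]
orientation: [-2.677, -1.643, -0.012]
force: [0.4, -0.3, 1.0]
opening: 0.0929
gripper_force: 0.0
```

Call:
servo_tool(plan="-0.03 0.02 0 0; -0.06 0.035 0 0; -0.09 0.05 0 0; -0.12 0.065 0 0; -0.15 0.08 0 0; -0.18 0.09 0 0; -0.21 0.1 0 0; -0.24 0.11 0 0; -0.27 0.12 0 0; -0.3 0.125 0 0; -0.33 0.13 0 0; -0.33 0.13 0 0")

```text
t: 48.58
tool_pos: [0.4094, 0.0385, 0.2146]
orientation: [-2.68, -1.639, 0.006]
force: [-0.5, -0.3, 0.1]
opening: 0.093
gripper_force: 0.0
```

Run:
```python
from p import *
d=cam("top"); e=cam("side")
a=cv2.resize(d["image"][190:290,85:255],(680,400),interpolation=cv2.INTER_CUBIC); cv2.imwrite('pics/fin.png',a)
cv2.imwrite('pics/fins.png',e["image"])
from m import big,br
for x in big(d,90,205,175,275,br(150)): print(x[2].round(),onz(d,*x[0],.097)[:2].round(4))
print(now()[0])
```

```text
504.0 [0.4524 0.4042]
203.0 [0.4185 0.3376]
[np.float64(0.41059738245963073), np.float64(0.04148062266643992), np.float64(0.2150866234621559), np.float64(-0.47254407402764265)]
```

View pics/fin.png

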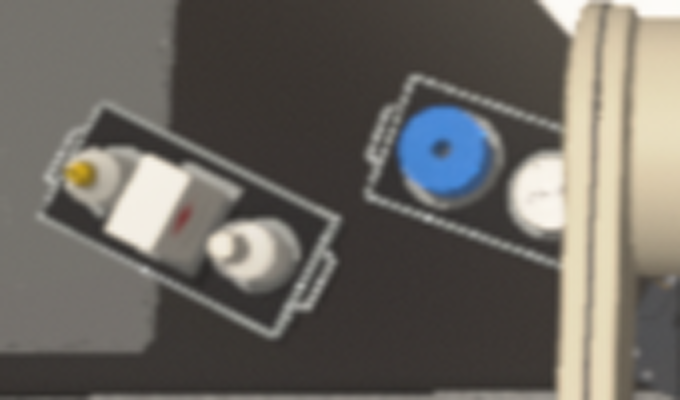

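The last picture shows all five items standing in their pockets, so I'm handing the job in.

```bash
python3 -c "
from plant import robot
print(robot.close_job())"
```

```text
the job is handed in; nothing more can be done
None
```

Both kits are made up in the order asked and handed in at about 49 s, every item standing on its pocket floor by contact force and by the last picture; the teal bottle and mug were not touched, but I viewed 16 pictures, two over the limit of 14.

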